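Draw out the hand truck's telescopic handle and hold it

TASK

A folded hand truck lies flat on the packing bench. Press the release button in its grip, draw the handle out past the first stop all the way to the second stop, and let the button come back out so that the handle locks there. Finish while still holding the grip bar closed between the fingers, beside the button, with the handle fully out; do not disturb the tableware standing around.

Things in the scene. Friction and masses are not known exactly. Their poses are not given: they have to be found in the camera images.
- truck: Folded aluminium hand truck, 5.5 kg, lying flat on the bench; it stays put. Origin on the bench under the middle of the front face of the black collar bar (250 mm wide, top 63 mm high); +x is the way the handle draws out, +z up. Behind (x < 0): two rails, toe plate (340 mm wide, top at 74 mm, the highest part), wheels out to y = +-195 mm; total 625 mm long.
- tow_handle (a joint): How far the U-shaped handle is drawn out, m: 0 stowed (start), 0.120 first stop, 0.240 second stop (a hard end). Spring pins lock it at all three, with up to 4 mm play; locked, it does not yield to pulling. With the button held in it passes the first stop; with the button let go it catches at the next stop. Drag about 4 N, no spring.
- grip_centre (a point): Centre of the black grip bar, moving with the handle: 68 mm ahead (+x) of the truck's origin when stowed, 45 mm above the bench; axes as the truck's. Bar 26 mm thick (x), 236 mm long (y), 30 mm high; two 14 mm tubes at y = +-100 mm join it to the truck, at the same height. Gap behind it to the collar bar when stowed: 55 mm.
- release_button (a joint): How far the button is pushed in, m: 0 out, 0.005 fully in. It moves towards the truck (-x) against a spring, 3 to 6 N, frees the lock from 0.004 on, and springs back when let go (fully only at a stop). Squeezing bar and button between two fingers, one behind the bar, presses it and takes hold for the pull at once.
- button_face (a point): Centre of the outer face of the release button: grey block, with a grey band round the bar behind it, 34 mm wide (y), 20 mm high, in the middle of the bar's outer (+x) side, 6 mm proud of it when out, 1 mm when in; 19 mm ahead of grip_centre when out. More than 17 mm to either side of the middle the bar can be held clear of the button.
- stem_bowl: Bystander: dark red footed bowl, 124 mm across, 78 mm high, standing on the bench; origin under its foot.
- lidded_bowl: Bystander: dark red bowl with lid and knob, 128 mm across, 106 mm high; origin under its foot.
- tea_jar: Bystander: black tea jar, 92 mm across, 102 mm high; origin under its foot.

How it is judged (in metres and radians):
On the way, in this order (a step that is already met when the one before it is completed fails the run):
1. the button is pressed fully in with the handle still stowed (value of joint release_button above 0.0038 m and value of joint tow_handle below 0.03 m), for 0.05 s.
2. the handle is drawn out past its first stop (value of joint tow_handle above 0.14 m), for 0.05 s.
3. the handle reaches its second stop (value of joint tow_handle above 0.2345 m), for 0.1 s.
At the end, for the whole second after the job is handed in: Handle at its second stop (more than 234.5 of 240 mm out) and still; button back out (less than 1.5 mm in); fingers holding the grip bar with more than 5 N, the grasp point within 20 mm of its centre line along the pull, 30 mm in height, 120 mm along the bar (value of joint tow_handle above 0.2345 m and value of joint release_button below 0.0015 m and contact force between the fingers and truck above 5 N and x of the grasp point in the frame of grip_centre between -0.02 and 0.02 m and y of the grasp point in the frame of grip_centre between -0.12 and 0.12 m and z of the grasp point in the frame of grip_centre between -0.03 and 0.03 m and velocity of joint tow_handle between -0.01 and 0.01 m/s); the arm keeps its last pose, push and grip.
It fails at once if a piece of tableware is shifted more than 15 mm (distance of any of stem_bowl, lidded_bowl, tea_jar from where it was at the start of the episode above 0.015 m).
It fails at once if a piece of tableware is tipped (angle between any of stem_bowl, lidded_bowl, tea_jar's own z axis and vertical above 0.25 rad).
It also fails if it takes over 38 s, if anything falls off the work surface, if the arm or the gripper's body presses on something with over 40 N, if the wrist force passes 120 N, or if a joint passes its speed limit or range.

ROBOT

A 6-joint arm with a two-finger parallel gripper is mounted at the origin on the work surface. World frame = base frame: x ahead of the robot, y to its left, z up, the work surface at z = 0. Lengths are in m, angles in degrees, forces in N, time in s.
With the tool pointing down it reaches from about 0.3 to 0.75 m from the base axis. Payload 8.5 kg.
Tool frame: the origin (TCP) lies on the centre line of the jaws, within the pads' length; the fingertips stand 14 mm ahead of it and the grasp point (between the pads) lies 5 mm behind it; y points along the fingers, z is the direction in which the jaws open and shut, and the axes are right-handed (so a half turn about y gives the same grasp; the last joint's range is limited). The gripper opens to 85 mm and grips with 20 to 120 N. Pads are 22 mm wide; open, the fingers measure 114 mm over their backs; the gripper's body (76 mm by 85 mm) begins 54 mm behind the grasp point. The pads swing forward as they close: fully open they stand 13 mm farther back than shut.
Start: joints at [-76.163, 21.807, 74.336, -0, 83.858, -12.336], TCP at [0.243, -0.494, 0.245] pointing down, gripper open.
Joint ranges: [-178.18, 178.18], [-50.72, 133.34], [12.68, 142.11], [-81.47, 261.47], [9.98, 163.14], [-165.26, 165.26]. Speed limits (degrees/s): [136.94, 136.94, 180, 180, 180, 180].

INTERFACE

Orientations are given as [roll, pitch, yaw] about the fixed x, y, z axes, in that order (R = Rz(yaw) Ry(pitch) Rx(roll)).
In Python, from plant import manip gives the robot as it stands. The module is installed in compiled form; this text tells all that it offers.
- The arm moves only by the tool apply_moves, never from a script. Its arguments are lists of equal length, an entry for each row: "translation": the shift along the tool's x, y, z in m, a list of three; "rotation": the turn, a rotation vector about the tool's x, y, z in rad, a list of three; "gripper": the closure, from 0 (fully open) to 1 (shut). In form: {"translation": [[dx, dy, dz], ...], "rotation": [[rx, ry, rz], ...], "gripper": [gripper, ...]}. A call has 1 to 5 rows; each row shifts and turns the commanded pose from where the row before left it, along the tool's axes as they then stand; what a row does not reach is not made up. A row lasts 1/10 s, in which the tool goes at most 50 mm and 8.59 degrees, less where a joint would pass 70% of its speed; a pose out of reach is approached as far as the arm can. A call is refused whole if a number of a shift passes 0.05 or a number of a turn 0.15, either way. A call with a gripper value outside its range is refused whole. The fingers move at their own pace and stop on an object; "newtons" is the grip in N (left out, the last holds). Time passes only in rows, so rows that do not move let the fingers close. It gives the time, the measured TCP pose, the force and the opening at its end, in the units of the state.
- manip.observe(): the state, without advancing time (a new reading comes with each control period).
- manip.read_camera(name): name is "scene" or "top" or "wrist"; returns (picture, depth): 420x560x3 uint8, blue, green, red; 420x560 float32, m along the optical axis (not along the pixel's ray), 0 where there is no reading.
- manip.get_calibration(name): a dict with "mtx" (3x3 intrinsics, pixels), "pose" (4x4, takes a point from camera to world coordinates). Camera axes: x right, y up, looking along -z (the intrinsics and any distortion apply to the point x, -y, -z); pixel columns grow to the right and rows downward; lengths in m; the calibration is good to about 2 mm. The wrist camera is an equidistant fisheye: a pixel r from the principal point sees the ray r / f radians off the axis. A picture is of the moment at which its call begins: read the wrist's pose just before it. get_calibration takes no time and is no camera call; for the wrist camera it gives the pose at the moment of the call.
- manip.finish_job(): hands the job in, once; it reports no verdict.
The state is a dict: "time_s": time; "qpos": joint angles; "joint_vel": joint speeds; "effort": joint torques, N m; "ee_pos": TCP position; "ee_rot": TCP orientation; "force": force on the tool from outside, world axes, zero at the start; "moment": the same for the moment, N m; "finger_gap": opening from 0.0 (shut) to 1.0 (fully open).
Only numpy, scipy, OpenCV 4.12 (cv2) and the standard library are available. Lean on these libraries where they do the work, as an engineer would, in place of code of your own. Each camera call takes 0.05 s, during which the arm holds its last target.

## Working session

There is one attempt and no reset: what is moved stays moved. The work goes in short steps, Python scripts to look and compute and a tool call to move; the robot and the scene stay as the last step left them, time stands still between calls to the robot, and variables do not carry over. Pictures are saved under pics/ and viewed, and the job is handed in when it is done.

Besides the shell and the picture viewer there is one more tool, called after "Call:" as name(argument=value, ...) on one line, values as JSON. apply_moves: Moves the arm, as the interface text tells. Its arguments: {"type":"object","properties":{"translation":{"type":"array"},"rotation":{"type":"array"},"gripper":{"type":"array"},"newtons":{"type":"number"}},"required":["translation","rotation","gripper"]}

```bash
mkdir -p pics; python3 - <<'E'
from plant import manip
import cv2,numpy as np
o=manip.observe();print({k:np.round(v,4) for k,v in o.items()})
for n in("scene","top"):
    c=manip.get_calibration(n);print(n,np.round(c["mtx"],1),np.round(c["pose"],4),{k:v for k,v in c.items() if k not in("mtx","pose")})
    p,d=manip.read_camera(n);cv2.imwrite(f"pics/{n}0.png",p);np.savez(f"{n}0.npz",p=p,d=d,K=c["mtx"],T=c["pose"])
E
```

```text
{'time_s': np.float64(0.0), 'qpos': array([-7.61635e+01,  2.18415e+01,  7.43836e+01,  1.20000e-03,
        8.38583e+01, -1.23355e+01]), 'joint_vel': array([ 0.1525, -0.0339, -0.109 ,  0.002 ,  0.0785, -0.0306]), 'effort': array([ 1.00000e-04, -4.48467e+01, -2.31278e+01, -2.00000e-04,
        4.70000e-03, -0.00000e+00]), 'ee_pos': array([ 0.2425, -0.4933,  0.2447]), 'ee_rot': array([-9.008120e+01,  1.890000e-02, -1.538282e+02]), 'force': array([0.144 , 0.907 , 0.0483]), 'moment': array([-0.0106, -0.0424,  0.0013]), 'finger_gap': np.float64(1.0023)}
scene [[546.5   0.  283.2]
 [  0.  546.5 203.7]
 [  0.    0.    1. ]] [[ 0.3389 -0.5749  0.7447  1.4096]
 [ 0.9408  0.2158 -0.2615 -0.3779]
 [-0.0103  0.7892  0.614   0.7855]
 [ 0.      0.      0.      1.    ]] {}
top [[462.6   0.  281.7]
 [  0.  462.6 209.6]
 [  0.    0.    1. ]] [[ 7.1000e-03  9.9300e-01 -1.1820e-01  3.7760e-01]
 [-1.0000e+00  7.1000e-03 -9.0000e-04 -8.5800e-02]
 [-1.0000e-04  1.1820e-01  9.9300e-01  1.3121e+00]
 [ 0.0000e+00  0.0000e+00  0.0000e+00  1.0000e+00]] {}
```

View pics/scene0.png

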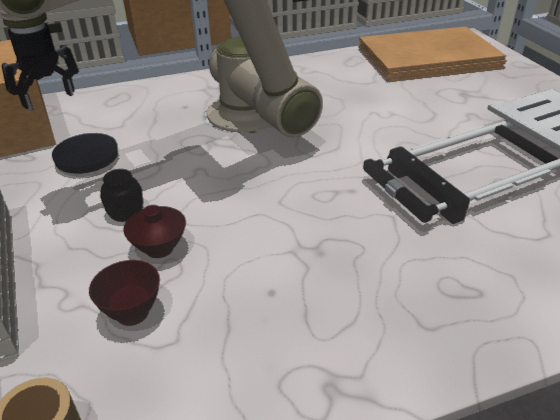

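View pics/top0.png

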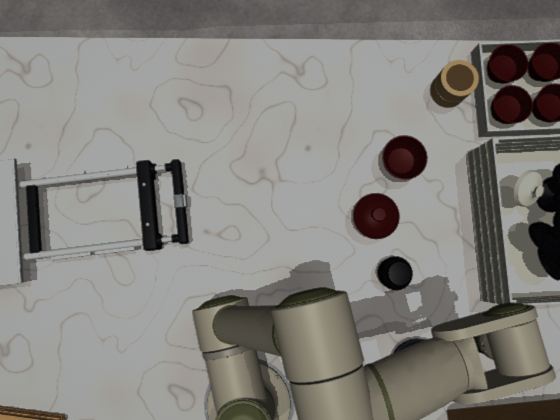

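The top view shows the truck at left, with collar bar at about (148,205), grip bar at (181,200) and the grey button in its middle. The handle draws to the right, which is world -y. The tableware is at (405,157), (376,215) and (395,273).

```bash
cat > h.py <<'E'
import numpy as np,cv2
def cloud(f):
    z=np.load(f);d=z["d"];K=z["K"];T=z["T"]
    v,u=np.mgrid[:d.shape[0],:d.shape[1]]
    P=np.stack([(u-K[0,2])/K[0,0]*d,-(v-K[1,2])/K[1,1]*d,-d],-1)
    return z["p"],d,P@T[:3,:3].T+T[:3,3]
def ray(f,uv,h):
    z=np.load(f);K=z["K"];T=z["T"];uv=np.atleast_2d(uv).astype(float)
    r=np.stack([(uv[:,0]-K[0,2])/K[0,0],-(uv[:,1]-K[1,2])/K[1,1],-np.ones(len(uv))],-1)@T[:3,:3].T
    return T[:3,3]+r*((h-T[2,3])/r[:,2])[:,None]
E
python3 - <<'E'
from h import *
p,d,W=cloud("top0.npz")
g=p.max(2)
for nm,(u0,u1,v0,v1) in dict(grip=(166,196,150,252),collar=(134,163,152,258)).items():
    m=np.zeros(g.shape,bool);m[v0:v1,u0:u1]=(g[v0:v1,u0:u1]<70)
    q=W[m];print(nm,m.sum(),"z pct",np.percentile(q[:,2],[1,10,50,90,99]).round(4))
    zt=np.percentile(q[:,2],70);mm=m&(W[...,2]>0.045)
    c=max(cv2.findContours(mm.astype(np.uint8),0,2)[0],key=cv2.contourArea)
    r=cv2.minAreaRect(c);b=cv2.boxPoints(r);print(r);print(ray("top0.npz",b,0.06).round(4), ray("top0.npz",[r[0]],0.06).round(4))
    q=W[mm];cc=q.mean(0);e=np.linalg.svd((q-cc)[:,:2],full_matrices=False)[2][0];print("c",cc.round(4),"ax",e.round(4),np.degrees(np.arctan2(e[1],e[0])))
    print("extent",np.percentile((q-cc)[:,:2]@e,[0,100]).round(4))
cv2.imwrite("pics/grip_zoom.png",cv2.resize(p[140:270,120:220],None,fx=5,fy=4.5,interpolation=2))
for v in range(180,222,3): print(v,[f"{W[v,u,1]:.3f}/{W[v,u,2]*1000:.0f}/{g[v,u]}" for u in range(170,194,2)])
for nm,uv in dict(stem=(405,157),lid=(376,215),jar=(395,273)).items(): print(nm,W[uv[1],uv[0]].round(3))
E
```

```text
grip 826 z pct [0.0006 0.0489 0.0583 0.0624 0.0649]
((179.5, 225.0), (36.0, 15.0), 90.0)
[[0.5316 0.2147 0.06  ]
 [0.5319 0.1737 0.06  ]
 [0.4339 0.1707 0.06  ]
 [0.4336 0.2112 0.06  ]] [[0.4825 0.1926 0.06  ]]
c [0.5457 0.1973 0.0631] ax [-0.9866 -0.163 ] -170.61975366828082
extent [-0.1188  0.212 ]
collar 1522 z pct [0.0007 0.0476 0.0618 0.0657 0.0687]
((148.6534423828125, 204.98487854003906), (89.860107421875, 19.104557037353516), 84.36931610107422)
[[0.6582 0.322  0.06  ]
 [0.6639 0.2697 0.06  ]
 [0.4179 0.2361 0.06  ]
 [0.4125 0.2872 0.06  ]] [[0.5367 0.2786 0.06  ]]
c [0.5354 0.2799 0.065 ] ax [-0.9857 -0.1685] -170.3020031458811
extent [-0.1265  0.2172]
180 ['0.238/0/166', '0.218/56/96', '0.212/59/17', '0.206/61/23', '0.201/61/28', '0.196/55/14', '0.194/41/30', '0.196/5/111', '0.192/-2/120', '0.186/-1/165', '0.180/-2/165', '0.175/-3/165']
183 ['0.238/-1/167', '0.232/-1/112', '0.212/59/16', '0.207/57/21', '0.201/60/26', '0.195/60/16', '0.192/50/20', '0.197/-0/105', '0.191/1/114', '0.185/4/167', '0.180/-2/165', '0.174/-1/164']
186 ['0.237/-2/166', '0.231/2/138', '0.211/61/21', '
[... 1604 characters left out ...]
82', '0.183/-1/105', '0.177/2/155', '0.172/-2/165']
213 ['0.234/-1/149', '0.228/1/157', '0.223/-2/164', '0.203/61/44', '0.198/59/22', '0.192/59/29', '0.187/60/26', '0.183/54/10', '0.188/4/80', '0.183/-1/109', '0.178/-4/155', '0.171/-0/166']
216 ['0.234/-2/153', '0.229/-2/152', '0.223/-3/165', '0.204/55/65', '0.196/64/20', '0.193/57/27', '0.186/63/29', '0.182/58/12', '0.180/40/54', '0.183/-1/109', '0.176/3/120', '0.171/0/165']
219 ['0.232/5/162', '0.229/-3/143', '0.222/-1/162', '0.204/56/90', '0.197/59/20', '0.192/57/26', '0.186/62/31', '0.181/58/12', '0.179/42/35', '0.183/-4/110', '0.177/-0/112', '0.171/0/166']
stem [ 0.681 -0.431  0.035]
lid [ 0.508 -0.332  0.107]
jar [ 0.358 -0.38   0.1  ]
```

View pics/grip_zoom.png

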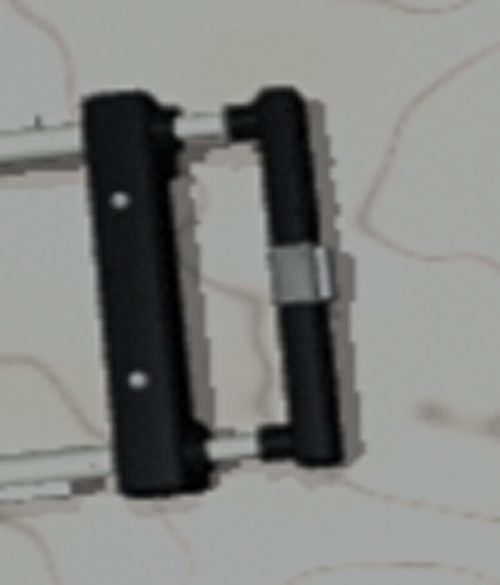

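```bash
python3 - <<'E'
from h import *
p,d,W=cloud("top0.npz");g=p.max(2).astype(int)
up=8
# edge fit with intensity: bright->dark transitions on upscaled gray rows; back edge of grip (left), front edge of collar
def line(pts):
    vx,vy,x0,y0=cv2.fitLine(np.float32(pts),cv2.DIST_HUBER,0,.01,.01).ravel();return vx,vy,x0,y0
# depth-based tops
for nm,(u0,u1,v0,v1) in dict(grip=(166,196,172,236),collar=(134,163,166,246)).items():
    L=[];R=[];Li=[]
    for v in range(v0,v1):
        us=[u for u in range(u0,u1) if 0.053<W[v,u,2]<0.08]
        if len(us)<5: continue
        L.append((us[0]-.5,v));R.append((us[-1]+.5,v))
    for q,n in((L,"back"),(R,"front")):
        X=ray("top0.npz",q,0.06)[:,:2];a,b,x0,y0=line(X);s=np.sign(a)
        print(nm,n,"ang",np.degrees(np.arctan2(b*s,a*s)).round(2),"pt",round(float(x0),4),round(float(y0),4),"resid",np.std((X-[x0,y0])@[-b,a]).round(4))
# button/band mask: grey in rows
m=np.zeros(g.shape,np.uint8);m[185:215,172:190]=((g[185:215,172:190]>75)&(W[185:215,172:190,2]>.045))
n,lab,st,ce=cv2.connectedComponentsWithStats(m);i=1+st[1:,4].argmax();print(st[i],ce[i]);
vv,uu=np.where(lab==i);print(ray("top0.npz",[ce[i]],.06),ray("top0.npz",[(ce[i][0],vv.min()-.5),(ce[i][0],vv.max()+.5)],.06))
# bar ends
mm=np.zeros(g.shape,np.uint8);mm[145:255,166:196]=W[145:255,166:196,2]>.045
vs=np.where(mm[:,172:190].sum(1)>=5)[0];print("grip rows",vs.min(),vs.max(), ray("top0.npz",[(177,vs.min()-.5),(183,vs.max()+.5)],.055))
# scene cam
p,d,W=cloud("scene0.npz");g=p.max(2)
m=np.zeros(g.shape,bool);m[155:222,360:442]=True;m&=(W[...,2]>.057)&(W[...,2]<.07)&(g<70)
q=W[m];print(m.sum(),q.mean(0))
cv2.imwrite("pics/scz.png",cv2.resize(p[140:230,350:480],None,fx=6,fy=6,interpolation=2))
c=(np.abs(W[...,0]-.56)<.2)&(np.abs(W[...,1]-.2)<.03)&(W[...,2]>.05)&(W[...,2]<.075)
q=W[c];cc=q.mean(0);e=np.linalg.svd((q-cc)[:,:2],full_matrices=False)[2][0];print("scene grip",len(q),cc,np.degrees(np.arctan(e[1]/e[0])),np.ptp((q-cc)[:,:2]@e))
E
```

```text
grip back ang 7.12 pt 0.566 0.2126 resid 0.0023
grip front ang 7.21 pt 0.5408 0.1828 resid 0.0026
collar back ang 7.45 pt 0.5263 0.3039 resid 0.006
collar front ang 8.59 pt 0.5283 0.262 resid 0.007
[174 194  13  13 146] [179.54109589 200.30821918]
[[0.55017457 0.19469647 0.06      ]] [[0.56898347 0.19532171 0.06      ]
 [0.53312594 0.19412975 0.06      ]]
grip rows 159 243 [[0.66783525 0.20675369 0.055     ]
 [0.43265692 0.18250018 0.055     ]]
1107 [0.5424147  0.23763245 0.06122622]
scene grip 953 [0.55747922 0.19454834 0.0580261 ] 5.845255412813256 0.23541963822053313
```

View pics/scz.png

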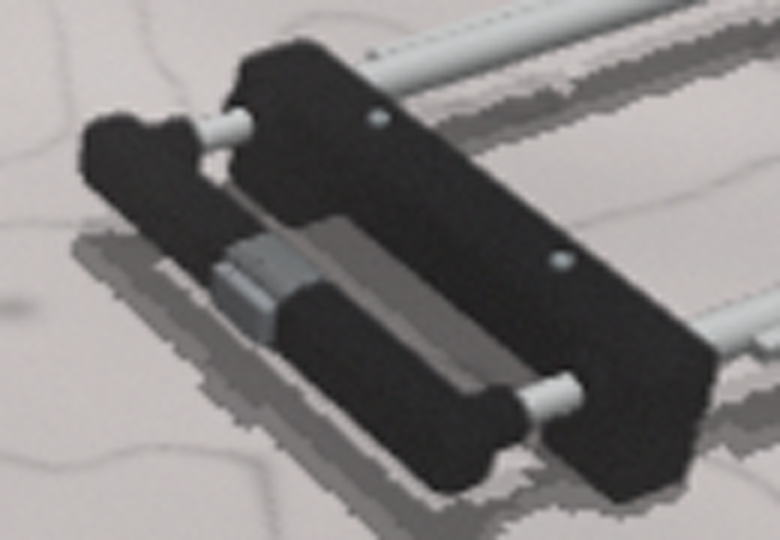

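The bar axis is about 7° off world x and its centre is near (0.551, 0.197). The pull direction is about (0.12, -0.99). First I'll turn the tool by 19.2° and set a partial opening.

Call:
apply_moves(translation=[[0,0,0],[0,0,0],[0,0,0]], rotation=[[0,0.112,0],[0,0.112,0],[0,0.112,0]], gripper=[0.25,0.25,0.25], newtons=40)

```text
time_s: 0.4
ee_pos: [0.2425, -0.4934, 0.2449]
ee_rot: [-90.1, -0.0, -173.3]
force: [0.5, -0.1, -0.4]
finger_gap: 0.752
```

Call:
apply_moves(translation=[[-0.0244,0,-0.0405],[-0.0244,0,-0.0405],[-0.0244,0,-0.0405],[-0.0244,0,-0.0405],[-0.0244,0,-0.0405]], rotation=[[0,0,0],[0,0,0],[0,0,0],[0,0,0],[0,0,0]], gripper=[0.25,0.25,0.25,0.25,0.25])

```text
time_s: 0.9
ee_pos: [0.3396, -0.276, 0.2451]
ee_rot: [-90.0, -0.0, -173.1]
force: [1.9, -0.6, 0.6]
finger_gap: 0.749
```

Call:
apply_moves(translation=[[-0.0244,0,-0.0405],[-0.0244,0,-0.0405],[-0.0244,0,-0.0405],[-0.0244,0,-0.0405],[-0.0244,0,-0.0405]], rotation=[[0,0,0],[0,0,0],[0,0,0],[0,0,0],[0,0,0]], gripper=[0.25,0.25,0.25,0.25,0.25])

```text
time_s: 1.4
ee_pos: [0.4363, -0.0602, 0.2453]
ee_rot: [-90.0, -0.0, -173.1]
force: [0.6, -1.0, 0.5]
finger_gap: 0.75
```

Call:
apply_moves(translation=[[-0.0244,0,-0.0405],[-0.0244,0,-0.0405],[-0.0244,0,-0.0405],[-0.0244,0.02,-0.0405],[0,0,0]], rotation=[[0,0,0],[0,0,0],[0,0,0],[0,0,0],[0,0,0]], gripper=[0.25,0.25,0.25,0.25,0.25])

```text
time_s: 1.9
ee_pos: [0.5129, 0.1134, 0.2231]
ee_rot: [-90.1, -0.2, -172.8]
force: [-0.2, -0.7, -0.0]
finger_gap: 0.75
```

```bash
python3 - <<'E'
from plant import manip
from h import *
c=manip.get_calibration("wrist");p,d=manip.read_camera("wrist")
np.savez("w1.npz",p=p,d=d,K=c["mtx"],T=c["pose"]);cv2.imwrite("pics/w1.png",p);print(np.round(c["mtx"],1),np.round(c["pose"],4),manip.observe()["ee_pos"])
E
```

```text
[[325.2   0.  282.3]
 [  0.  325.2 205.1]
 [  0.    0.    1. ]] [[ 0.1258  0.9393  0.3191  0.5947]
 [-0.9921  0.1196  0.039   0.1241]
 [-0.0016 -0.3214  0.9469  0.3519]
 [ 0.      0.      0.      1.    ]] [0.51258055 0.11134449 0.22420062]
```

View pics/w1.png

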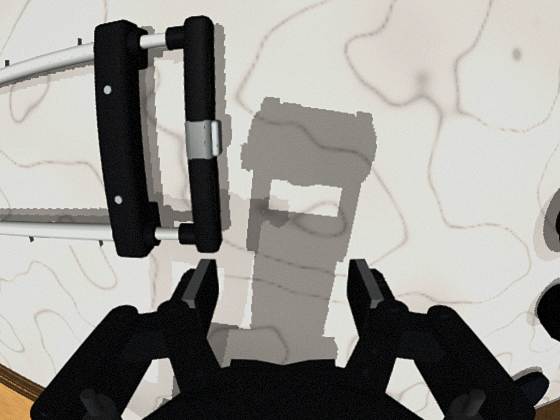

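The wrist view shows the grip bar at (187–220, 15–252), the grey band at about (200,140) and the button on its right side at (216,138).

```bash
cat >> h.py <<'E'
def wray(f,uv,h):
    z=np.load(f);K=z["K"];T=z["T"];uv=np.atleast_2d(uv).astype(float)
    n=(uv-K[:2,2])/[K[0,0],K[1,1]];r=np.linalg.norm(n,axis=1);s=np.sin(r)/r
    D=np.stack([n[:,0]*s,-n[:,1]*s,-np.cos(r)],-1)@T[:3,:3].T
    return T[:3,3]+D*((h-T[2,3])/D[:,2])[:,None]
E
python3 - <<'E'
from h import *
z=np.load("w1.npz");p=z["p"];hs=cv2.cvtColor(p,cv2.COLOR_BGR2HSV);g=p.max(2).astype(int)
print([int(x) for x in g[140,175:235]])
# back edge of bar: first dark from gap, rows clear of tubes
B=[];C=[];F=[]
for v in list(range(60,118))+list(range(162,215)):
    us=np.where(g[v,170:205]<60)[0]
    if len(us)<5: continue
    B.append((170+us[0]-.5,v))
    k=us[0]
    while g[v,170+k]<75: k+=1
    F.append((170+k-.5,v))
    k=130
    us=np.where(g[v,100:165]<60)[0]; C.append((100+us[-1]+.5,v))
for n,q,h in(("back",B,.06),("front(any h)",F,.045),("collar front",C,.063)):
    X=wray("w1.npz",q,h)[:,:2];a,b,x0,y0=cv2.fitLine(np.float32(X),cv2.DIST_HUBER,0,.01,.01).ravel()
    print(n,"ang",np.degrees(np.arctan(b/a)).round(2),"y at x=.551",(y0+b/a*(.551-x0)).round(4),"res",np.std((X-[x0,y0])@[-b,a]).round(4))
m=np.zeros(g.shape,np.uint8);m[100:180,184:214]=(g[100:180,184:214]>80)
n,l,st,ce=cv2.connectedComponentsWithStats(m);print(st,ce)
print(wray("w1.npz",[(200,121),(202,159)],.06))
print(wray("w1.npz",[(200,15),(208,253)],.055))
E
```

```text
[213, 213, 206, 200, 194, 195, 188, 195, 199, 210, 154, 100, 105, 114, 121, 140, 142, 139, 137, 142, 143, 148, 153, 152, 156, 154, 157, 162, 161, 151, 143, 133, 126, 114, 102, 76, 69, 173, 215, 218, 217, 195, 162, 106, 54, 45, 57, 122, 154, 147, 146, 141, 145, 145, 142, 150, 222, 226, 227, 224]
back ang 7.48 y at x=.551 0.2085 res 0.0003
front(any h) ang 7.47 y at x=.551 0.1828 res 0.0004
collar front ang 7.41 y at x=.551 0.2531 res 0.0038
[[     0      0    560    420 233999]
 [   184    100     28     80   1120]
 [   211    121      3     35     81]] [[279.92493985 209.85066603]
 [195.57946429 141.53482143]
 [212.28395062 136.2345679 ]]
[[0.56692745 0.19638503 0.06      ]
 [0.53176618 0.19173894 0.06      ]]
[[0.6664902  0.20917618 0.055     ]
 [0.43255716 0.18206498 0.055     ]]
```

Call:
apply_moves(translation=[[-0.024,0,-0.0397],[-0.024,0,-0.0397],[0,0.045,0],[0,0.045,0],[0,0,0]], rotation=[[0,-0.006,0],[0,0,0],[0,0,0],[0,0,0],[0,0,0]], gripper=[0.25,0.25,0.25,0.25,0.25])

```text
time_s: 2.45
ee_pos: [0.548, 0.1927, 0.1311]
ee_rot: [-90.0, -0.6, -172.8]
force: [0.4, 0.1, 0.8]
finger_gap: 0.751
```

```bash
python3 - <<'E'
from plant import manip
from h import *
c=manip.get_calibration("wrist");p,d=manip.read_camera("wrist")
np.savez("w2.npz",p=p,d=d,K=c["mtx"],T=c["pose"]);cv2.imwrite("pics/w2.png",p);o=manip.observe();print(o["ee_pos"],o["ee_rot"],o["force"])
E
```

```text
[0.54982333 0.19292536 0.1347555 ] [ -89.98723646   -0.28058902 -172.79706968] [ 0.20338883 -0.74981923  0.63460577]
```

View pics/w2.png

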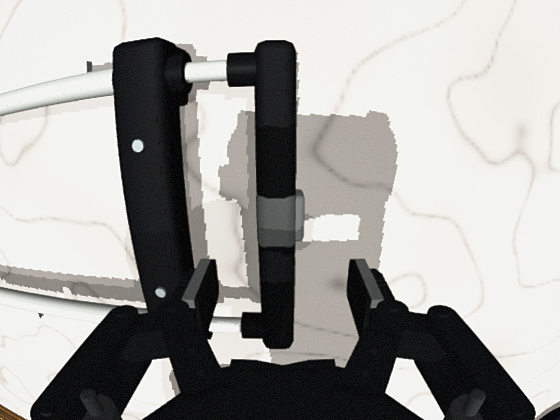

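```bash
python3 - <<'E'
from plant import manip
from h import *
z=np.load("w2.npz");p=z["p"];g=p.max(2).astype(int)
B=[];F=[]
for v in list(range(110,185))+list(range(250,300)):
    us=np.where(g[v,235:300]<60)[0]+235
    B.append((us[0]-.5,v));F.append((us[-1]+.5,v))
for n,q in(("back",B),("front",F)):
  for h in(.045,.055,.06):
    X=wray("w2.npz",q,h)[:,:2];a,b,x0,y0=cv2.fitLine(np.float32(X),cv2.DIST_HUBER,0,.01,.01).ravel()
    print(n,h,np.degrees(np.arctan(b/a)).round(2),"y at .550",(y0+b/a*(.55-x0)).round(4))
print(p[180:255:2,270].max(1))
print(wray("w2.npz",[(277,192),(278,246)],.06),wray("w2.npz",[(276,41),(278,349)],.05))
for _ in range(4): print(manip.observe()["ee_pos"])
E
```

```text
back 0.045 7.46 y at .550 0.2114
back 0.055 7.46 y at .550 0.2106
back 0.06 7.46 y at .550 0.2101
front 0.045 7.46 y at .550 0.1844
front 0.055 7.46 y at .550 0.1848
front 0.06 7.46 y at .550 0.185
[ 17  21  21   8  17  15  16  15  17  56 101 101  94  94  98  94  92  94
  96  92  91  97  90  92  86  70  67  75  74  71  78  74  74  48  10  20
  23  23]
[[0.57041775 0.19942511 0.06      ]
 [0.53237389 0.19413915 0.06      ]] [[0.66591764 0.21208345 0.05      ]
 [0.42616778 0.18150211 0.05      ]]
[0.54982333 0.19292536 0.1347555 ]
[0.54982333 0.19292536 0.1347555 ]
[0.54982333 0.19292536 0.1347555 ]
[0.54982333 0.19292536 0.1347555 ]
```

Call:
apply_moves(translation=[[-0.0006,0,-0.0045],[0,0.035,0],[0,0.03,0],[0,0.028,0],[0,0,0]], rotation=[[0,-0.004,0],[0,0,0],[0,0,0],[0,0,0],[0,0,0]], gripper=[0.25,0.25,0.25,0.25,0.25])

```text
time_s: 3.0
ee_pos: [0.5505, 0.1983, 0.0424]
ee_rot: [-90.0, -0.1, -172.5]
force: [0.8, -0.3, 0.4]
finger_gap: 0.75
```

Call:
apply_moves(translation=[[0,0,0],[0,0,0]], rotation=[[0,0,0],[0,0,0]], gripper=[0.25,0.25])

```text
time_s: 3.2
ee_pos: [0.5522, 0.1987, 0.0455]
ee_rot: [-90.0, 0.3, -172.5]
force: [-0.4, -0.2, -0.6]
finger_gap: 0.749
```

```bash
python3 - <<'E'
from plant import manip
from h import *
for n in("wrist",):
    p,d=manip.read_camera(n);cv2.imwrite(f"pics/{n}3.png",p)
print(manip.observe()["ee_pos"],manip.observe()["force"])
E
```

```text
[0.55192046 0.19871978 0.04523509] [-0.57241418 -0.25559198  0.11872282]
```

View pics/wrist3.png

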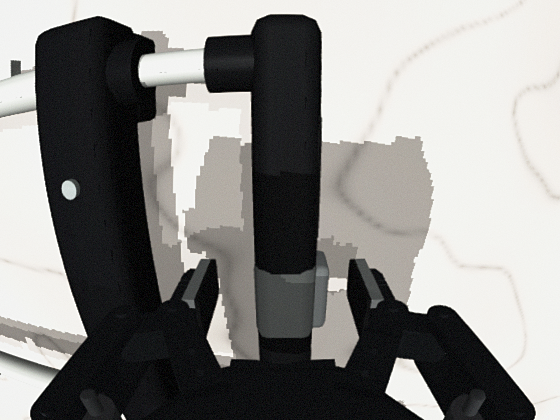

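The bar (columns 252–322) stands between the open pads (215 and 350), and the band and button lie at the pads' position. I'll lower 4 mm and squeeze.

Call:
apply_moves(translation=[[0.002,0.004,0],[0,0,0],[0,0,0],[0,0,0],[0,0,0]], rotation=[[0,0,0],[0,0,0],[0,0,0],[0,0,0],[0,0,0]], gripper=[0.25,1,1,1,1], newtons=50)

```text
time_s: 3.75
ee_pos: [0.5491, 0.197, 0.0395]
ee_rot: [-89.9, 0.0, -172.5]
force: [-0.7, -8.6, 5.5]
finger_gap: 0.305
```

Call:
apply_moves(translation=[[0,0,0],[0,0,0],[0,0,0]], rotation=[[0,0,0],[0,0,0],[0,0,0]], gripper=[1,1,1])

```text
time_s: 4.05
ee_pos: [0.5491, 0.1969, 0.0395]
ee_rot: [-89.9, 0.0, -172.5]
force: [-0.6, -8.1, 4.9]
finger_gap: 0.301
```

```bash
python3 - <<'E'
from plant import manip
from h import *
for n in("wrist",):
    p,d=manip.read_camera(n);cv2.imwrite(f"pics/{n}4.png",p)
o=manip.observe();print(o["ee_pos"],o["force"],o["finger_gap"]*85)
E
```

```text
[0.54909247 0.1969163  0.03946946] [-1.85994639 -9.24892601  5.9348342 ] 25.891877855891217
```

View pics/wrist4.png

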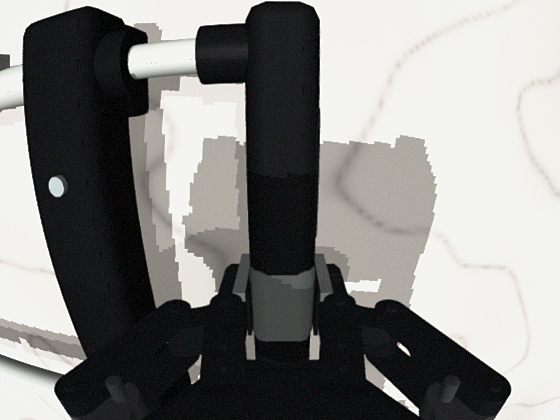

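The measured gap of about 26 mm matches bar plus pressed button (27 mm, against 32 mm unpressed). Next I'll draw along tool +z.

Call:
apply_moves(translation=[[0,0,0.01],[0,0,0.015],[0,0,0.015],[0,0,0.015],[0,0,0.015]], rotation=[[0,0,0],[0,0,0],[0,0,0],[0,0,0],[0,0,0]], gripper=[1,1,1,1,1])

```text
time_s: 4.6
ee_pos: [0.5579, 0.1288, 0.0394]
ee_rot: [-90.1, 0.0, -172.5]
force: [-1.9, 4.8, 5.0]
finger_gap: 0.309
```

Call:
apply_moves(translation=[[0,0,0.02],[0,0,0.02],[0,0,0.02],[0,0,0.02],[0,0,0.02]], rotation=[[0,0,0],[0,0,0],[0,0,0],[0,0,0],[0,0,0]], gripper=[1,1,1,1,1])

```text
time_s: 5.1
ee_pos: [0.5708, 0.0295, 0.0394]
ee_rot: [-90.1, 0.0, -172.5]
force: [-2.1, 6.2, 5.9]
finger_gap: 0.301
```

Call:
apply_moves(translation=[[0,0,0.02],[0,0,0.02],[0,0,0.015],[0,0,0.01],[0,0,0.004]], rotation=[[0,0,0],[0,0,0],[0,0,0],[0,0,0],[0,0,0]], gripper=[1,1,1,1,1])

```text
time_s: 5.6
ee_pos: [0.5798, -0.0394, 0.0394]
ee_rot: [-90.0, 0.0, -172.5]
force: [-3.1, 4.2, 7.4]
finger_gap: 0.3
```

Call:
apply_moves(translation=[[0,0,0.002],[0,0,0.001],[0,0,0.001],[0,0,0]], rotation=[[0,0,0],[0,0,0],[0,0,0],[0,0,0]], gripper=[1,1,1,1])

```text
time_s: 6.0
ee_pos: [0.58, -0.0412, 0.0394]
ee_rot: [-90.1, -0.0, -172.5]
force: [-3.5, 10.9, 7.6]
finger_gap: 0.304
```

Call:
apply_moves(translation=[[0,0,0.002],[0,0,0],[0,0,0]], rotation=[[0,0,0],[0,0,0],[0,0,0]], gripper=[1,1,1])

```text
time_s: 6.3
ee_pos: [0.58, -0.0413, 0.0394]
ee_rot: [-90.3, -0.0, -172.5]
force: [-2.8, 20.8, 9.5]
finger_gap: 0.306
```

```bash
python3 - <<'E'
from plant import manip
from h import *
c=manip.get_calibration("top");p,d=manip.read_camera("top");np.savez("top5.npz",p=p,d=d,K=c["mtx"],T=c["pose"]);cv2.imwrite("pics/top5.png",p)
o=manip.observe();print(o["ee_pos"],o["force"],o["finger_gap"]*85)
E
```

```text
[ 0.58002263 -0.04128025  0.03941727] [-3.37943915 20.22355019  9.70090381] 26.204271189803112
```

View pics/top5.png

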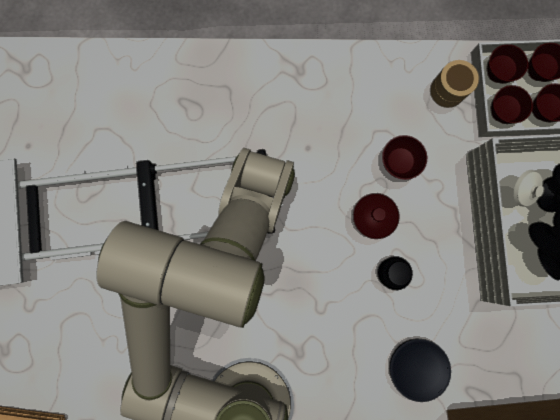

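The handle is at its hard end: it has travelled 0.240 m and the force rises to 20 N without further motion. I'll relax the tension, open, and slide 45 mm along the bar.

Call:
apply_moves(translation=[[0,0,-0.002],[0,0,0],[0,0,0],[0,0,0],[0,0,0]], rotation=[[0,0,0],[0,0,0],[0,0,0],[0,0,0],[0,0,0]], gripper=[1,0.3,0.3,0.3,0.3])

```text
time_s: 6.85
ee_pos: [0.5804, -0.0429, 0.0387]
ee_rot: [-90.0, -0.0, -172.5]
force: [-0.5, 0.1, 0.2]
finger_gap: 0.703
```

```bash
python3 - <<'E'
from plant import manip
from h import *
c=manip.get_calibration("wrist");p,d=manip.read_camera("wrist");np.savez("w6.npz",p=p,d=d,K=c["mtx"],T=c["pose"]);cv2.imwrite("pics/w6.png",p)
o=manip.observe();print(o["ee_pos"],o["force"],o["finger_gap"]*85)
E
```

```text
[ 0.58044451 -0.04284191  0.03872816] [ 0.02402044 -0.42426398 -0.01922126] 59.37902021381522
```

View pics/w6.png

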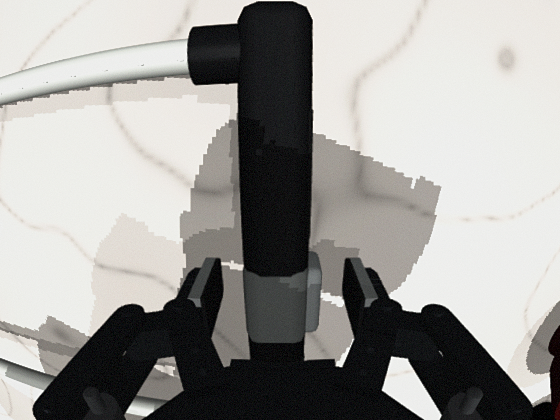

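The button is visibly out again at (314,290), and the fingers are clear of the bar. Now the slide towards the robot.

Call:
apply_moves(translation=[[0.015,0,0],[0.015,0,0],[0.015,0,0],[0,0,0],[0,0,0]], rotation=[[0,0,0],[0,0,0],[0,0,0],[0,0,0],[0,0,0]], gripper=[0.3,0.3,0.3,0.3,0.3])

```text
time_s: 7.4
ee_pos: [0.5364, -0.0487, 0.039]
ee_rot: [-90.0, 0.0, -172.5]
force: [-0.2, 0.5, -0.5]
finger_gap: 0.701
```

Call:
apply_moves(translation=[[0,0,-0.001],[0,0,0],[0,0,0],[0,0,0],[0,0,0]], rotation=[[0,0,0],[0,0,0],[0,0,0],[0,0,0],[0,0,0]], gripper=[0.3,1,1,1,1], newtons=40)

```text
time_s: 7.9
ee_pos: [0.5358, -0.0466, 0.0389]
ee_rot: [-90.1, 0.0, -172.5]
force: [0.2, 5.8, 3.3]
finger_gap: 0.294
```

Call:
apply_moves(translation=[[0,0,0],[0,0,0],[0,0,0],[0,0,0]], rotation=[[0,0,0],[0,0,0],[0,0,0],[0,0,0]], gripper=[1,1,1,1])

```text
time_s: 8.3
ee_pos: [0.5359, -0.0466, 0.039]
ee_rot: [-90.1, 0.0, -172.5]
force: [1.2, 5.3, 1.3]
finger_gap: 0.299
```

```bash
python3 - <<'E'
from plant import manip
from h import *
c=manip.get_calibration("wrist");p,d=manip.read_camera("wrist");np.savez("w7.npz",p=p,d=d,K=c["mtx"],T=c["pose"]);cv2.imwrite("pics/w7.png",p)
o=manip.observe();print(o["ee_pos"],o["force"],o["finger_gap"]*85)
t=o["ee_pos"];a=np.radians(7.46);f=np.array([np.sin(a),-np.cos(a)]);s=np.array([np.cos(a),np.sin(a)])
D=t[:2]-[.5495,.1975];print("along pull",D@f,"along bar",D@s)
E
```

```text
[ 0.5358339  -0.04652776  0.03895788] [-0.36490276  5.07041373  2.96403996] 25.33494484399235
along pull 0.24018792153379145 along bar -0.045233525068447196
```

View pics/w7.png

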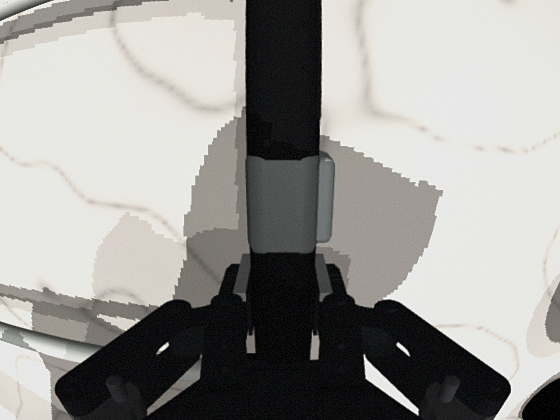

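The button stands proud at (327,197), beside the closed fingers. The bar is held at a gap of about 25–26 mm with the handle 0.240 m out, so I'm handing in.

```bash
python3 - <<'E'
from plant import manip
print(manip.finish_job()); o=manip.observe();print(o["time_s"],o["ee_pos"],o["force"],o["finger_gap"])
E
```

```text
the job is handed in; nothing more can be done
None
the job is handed in; nothing more can be done
```

I squeezed the bar and button together at the middle, drew the handle out past the first stop to the hard end, then opened so the button sprang out. I then moved 45 mm along the bar and gripped it again there with 40 N. The job is handed in at about 8.3 s of the 38 s; it reports no verdict.

**Last checks before handing in:**
- **Handle:** the TCP had moved 0.240 m along the pull. At the end, pulling 2 mm further only raised the force to about 20 N.
- **Button:** it stood out about its full height in the wrist picture after I opened, and again after the final grip.
- **Grip:** the gap read 25.3 mm on the 26 mm bar. The grasp point was about 45 mm from the middle along the bar and about 1 mm below its centre height.
- **Force on the tool:** about 5 N, pulling against the end stop.

**Not fully checked or not in agreement:**
- **Lock:** I did not push the handle back to test it. That it locked is judged from the button having come back out.
- **Tableware:** it stood at the same picture positions by eye in the top view at the end of the pull. I did not look at it again after that, but the arm stayed well clear.
- **Bar centre:** the different views disagreed by 2–3 mm on where it was. I took the close wrist view.

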